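Seat a transmitter on the test set and hold its aerial fully out

ROBOT

A 6-joint arm with a two-finger parallel gripper is mounted at the origin on the work surface. World frame = base frame: x ahead of the robot, y to its left, z up, the work surface at z = 0. Lengths are in mm, angles in rad, forces in N, time in s.
With the tool pointing down it reaches from about 275 to 1000 mm from the base axis. Payload 8.4 kg.
Tool frame: the origin (TCP) lies midway between the tips of the shut fingers; the grasp point (between the pads) lies 19 mm behind it; z points along the fingers, y is the line along which they close (so a half turn about z gives the same grasp; the last joint's range is limited). The gripper opens to 85 mm and grips with 20 to 120 N. Pads are 22 mm wide; open, the fingers measure 114 mm over their backs; the gripper's body (76 mm by 85 mm) begins 54 mm behind the grasp point. The pads swing forward as they close: fully open they stand 13 mm farther back than shut.
Start: joints at [1.327, 0.353, 1.633, -0, 1.155, -0.002], TCP at [149.655, 606.821, 231.281] pointing down, gripper open.
Joint ranges: [-2.63, 2.63], [-0.92, 2.1], [0.06, 2.66], [-1.3, 4.44], [0, 2.69], [-3.02, 3.02]. Speed limits (rad/s): [2.22, 2.22, 2.79, 3.14, 3.14, 3.14].

INTERFACE

Orientations are given as [roll, pitch, yaw] about the fixed x, y, z axes, in that order (R = Rz(yaw) Ry(pitch) Rx(roll)).
In Python, from rig import telemetry, optics, r gives the robot as it stands.
- The arm moves only by the tool play_rows, never from a script. Its arguments are lists of equal length, an entry for each row: "dp": the shift along the tool's x, y, z in units of 40 mm (1.0 is 40 mm), a list of three; "rot": the turn, a rotation vector about the tool's x, y, z in units of 6 degrees (1.0 is 6 degrees), a list of three. In form: {"dp": [[tx, ty, tz], ...], "rot": [[ax, ay, az], ...]}. A call has 1 to 5 rows; each row is the pose to reach, as a shift and turn from the pose commanded when the call began, along the tool's axes at that moment; what a row does not reach only later rows make up. A row lasts 1/12 s, in which the tool goes at most 41.7 mm and 7.16 degrees, less where a joint would pass 70% of its speed; a pose out of reach is approached as far as the arm can. A call with a gripper value outside its range is refused whole. "fingers" is the opening, from 0 (shut) to 1 (fully open), set as the call begins (left out, the last holds). The fingers move at their own pace and stop on an object; "grip_force" is the grip in N (left out, the last holds). Time passes only in rows, so rows that repeat a pose let the fingers close. It gives the time, the measured TCP pose, the force, the opening and the grip force at its end, in the units of the state.
- telemetry.sense(): the state, without advancing time (a new reading comes with each control period).
- optics.grab_frame(name): name is "scene" or "top" or "wrist"; returns a dict with "color" (480x640x3 uint8, red, green, blue), "mtx" (3x3 intrinsics, pixels), "R" (3x3) and "t" (3): a world point X has camera coordinates R X + t; the wrist camera has in their place "mount" (4x4, takes a point from camera to tool coordinates, whose origin is the TCP and whose axes are the flange's). Camera axes: x right, y down, z forward; pixel columns grow to the right and rows downward; lengths in mm; the calibration is good to about 2 mm. A picture is of the moment at which its call begins: read the wrist's pose just before it. There is no depth.
- r.sign_off(): hands the job in; it is judged then, once.
The state is a dict: "clock": time; "qpos": joint angles; "qvel": joint speeds; "joint_efforts": joint torques, N m; "eef_pos": TCP position; "tcp_rot": TCP orientation; "contact_force": force on the tool from outside, world axes, zero at the start; "wrist_torque": the same for the moment, N m; "opening": opening from 0.0 (shut) to 1.0 (fully open); "grasp_force": force on a finger pad.
Only numpy, scipy, OpenCV 4.12 (cv2) and the standard library are available. Lean on these libraries where they do the work, as an engineer would, in place of code of your own. Each camera call takes 0.05 s, during which the arm holds its last target. There are 200 camera calls.

TASK

First lay the pocket transmitter on the narrow sloped rest of the test set, face up, flat and lengthwise, centred, with its lower end at the lip; set it down gently and let go of it. Then press the round metal release button so that the telescopic aerial springs up a little, take the aerial by its black knob and pull it straight up past the first stop to the second stop, where it is fully out. A spring draws the aerial back in, so finish while still holding the knob with the aerial fully out, and leave the other things on the bench alone.

Things in the scene. Friction and masses are not known exactly. Their poses are not given: they have to be found in the camera images.
- transmitter: Pocket radio transmitter: flat black plastic box 85 x 50 x 22 mm (x, y, z), about 0.18 kg, face up on the bench to the left or right of the test set. Grey display and dark plate on its face, two metal sockets on one short end. Origin at the centre of its underside; x along its length, z up out of its face. Either short end may go to the lip.
- console: Test set: grey steel box 200 (x) x 300 (y) x 80 mm high, fixed on the bench at varying place and yaw; origin at the centre of its underside, x away from the robot. In its frame: middle of the sloped rest at x 0, y +75 mm; button at x -60, y -90; aerial at x +30, y -90.
- rest: Sloped rest on a post on the test set: aluminium plate with thin dark pad, 95 mm long (x), 44 mm wide (y), narrower than the transmitter. Origin: centre of its upper face, 125 mm above the bench. x points up the slope, away from the robot; z is the plate's normal, tilted 20 degrees from vertical towards the robot. A lip at the low end (inner face at x = -47.5 mm) rises 8 mm above the plate.
- release_top (a point): Centre of the top of the release button, a round bare-metal push button 24 mm across in a black housing 44 mm across on top of the test set, its top 98 mm above the bench, 90 mm nearer the robot than the rod. The button goes straight down.
- release (a joint): How far the release button is pressed, m: 0 out, 0.006 fully down, which takes about 5 N; it springs back. It lets the rod go at about 0.004 and the rod then springs up by about 20 mm and stays there when the button is let go.
- rod_knob (a point): Centre of the black knob on the upright telescopic aerial: cylinder 16 mm across, 30 mm tall, axis vertical. Height above the bench: 120 mm latched in, about 140 sprung up, 280 fully out. Beneath it only a thin neck, a 16 mm disc and the rod; 25 mm below this point (latched) the steel collar. Latch box beside the collar on the button's side: top 104 mm above the bench, 24 mm wide.
- rod_tip (a joint): How far the thin upper section of the aerial is out of the middle section, m: 0 latched in, about 0.02 sprung up, 0.08 at its end, which is the first stop (about 3 N). It comes out before the middle section.
- rod_mid (a joint): How far the middle section is out of the set, m: 0 in, 0.08 at its end. With both sections at 0.08 the aerial is at the second stop, fully out, where a spring draws it back with about 8 N; a pull of some 5 N starts this section.
- di_box: Bystander: dark grey square metal box 75 x 75 x 36 mm lying on the other side of the test set from the transmitter; origin at the centre of its underside.
- screwdriver: Bystander: a screwdriver lying on the bench on the robot's right, beyond; origin near its middle on the underside.
- mug: Bystander: a white mug, 76 mm across and 90 mm tall, on the robot's left, beyond; origin at the centre of its underside.
Things that resemble listed ones, but are neither listed nor needed, are in the scene too. There is more than one size of the transmitter; the one meant has the size given above.

How it is judged:
By the outcome, as a careful person would: the job done as asked, in the order asked, and still so for the second after the job is handed in, while the arm keeps its last pose, push and grip.
It also fails if it takes over 67 s, if anything falls off the work surface, if the arm or the gripper's body presses on something with over 40 N, if the wrist force passes 120 N, or if a joint passes its speed limit or range.

## Working session

There is one attempt and no reset: what is moved stays moved. The work goes in short steps, Python scripts to look and compute and a tool call to move; the robot and the scene stay as the last step left them, time stands still between calls to the robot, and variables do not carry over. Pictures are saved under pics/ and viewed, at most 10 in all, crops included, and the job is handed in when it is done.

Besides the shell and the picture viewer there is one more tool, called as a command line: name --argument value ..., lists and objects as JSON in quotes. play_rows: Moves the arm, as the interface text tells. Its arguments: {"type":"object","properties":{"dp":{"type":"array"},"rot":{"type":"array"},"fingers":{"type":"number"},"grip_force":{"type":"number"}},"required":["dp","rot"]}

```bash
mkdir -p pics
python3 - <<'E'
from rig import telemetry, optics, r
import cv2,pickle
s=telemetry.sense();print({k:s[k] for k in('clock','eef_pos','tcp_rot','opening','contact_force')})
d={}
for n in("scene","top"):
    f=optics.grab_frame(n);d[n]=f
    cv2.imwrite(f"pics/{n}0.png",f["color"][:,:,::-1]);print(n,f["mtx"],f["R"],f["t"])
pickle.dump(d,open("f0.pkl","wb"))
E
```

```text
{'clock': 0.0, 'eef_pos': array([149.52377916, 606.33838174, 230.54715826]), 'tcp_rot': array([-3.14017781e+00, -2.96664446e-06,  2.89984024e+00]), 'opening': 1.003396967891337, 'contact_force': array([ 0.44808789,  0.43878718, -0.7118268 ])}
scene [[560.65569901   0.         312.18079762]
 [  0.         560.65569901 235.8434478 ]
 [  0.           0.           1.        ]] [[-0.40936228  0.91235503 -0.00555205]
 [ 0.65498353  0.28963572 -0.69793103]
 [-0.63515281 -0.28934313 -0.71614346]] [ 197.2013536  -207.19674264 1505.98046729]
top [[482.2464077    0.         313.4380079 ]
 [  0.         482.2464077  242.77401519]
 [  0.           0.           1.        ]] [[ 0.01412004 -0.99989798 -0.00215884]
 [-0.99151451 -0.01372255 -0.12926971]
 [ 0.1292269   0.00396581 -0.99160712]] [ -21.78217707  446.57388949 1067.9682551 ]
```

View pics/scene0.png

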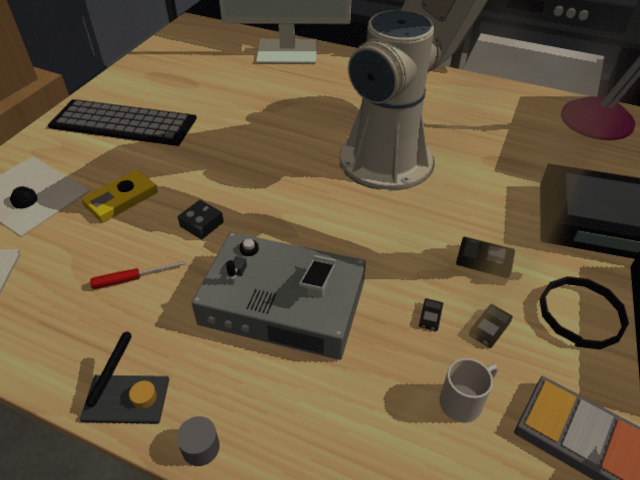

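View pics/top0.png

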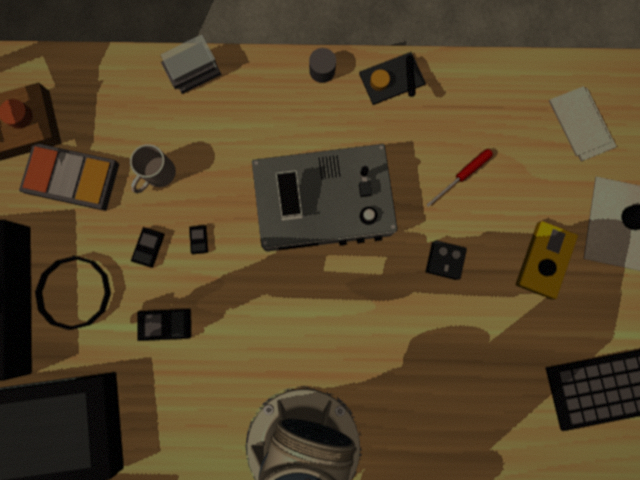

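The candidates for the transmitter are three dark boxes with a grey display. In the top view they are at (164,324), about 52 px long, (148,247), about 37 px, and (199,239), about 27 px. At about 0.45 px/mm, 85 mm is about 38 px, so I take (148,247). The di_box is at (446,260), the rest at (289,194), the button at (369,214) and the knob at (365,172). I'll measure these now, with a close crop of the choice.

```bash
cat > h.py <<'E'
import numpy as np,cv2,pickle
from scipy.spatial.transform import Rotation as Ro
def ray(f,u,v):
    R,t=np.array(f["R"]),np.array(f["t"]);d=R.T@np.linalg.inv(f["mtx"])@[u,v,1];return -R.T@t,d
def plane(f,u,v,z):
    c,d=ray(f,u,v);return c+d*(z-c[2])/d[2]
def proj(f,X):
    p=f["mtx"]@(np.array(f["R"])@X+f["t"]);return p[:2]/p[2]
def tri(f1,p1,f2,p2):
    c1,d1=ray(f1,*p1);c2,d2=ray(f2,*p2);d1/=np.linalg.norm(d1);d2/=np.linalg.norm(d2)
    A=np.c_[d1,-d2];s=np.linalg.lstsq(A,c2-c1,rcond=None)[0];a=c1+s[0]*d1;b=c2+s[1]*d2
    return (a+b)/2,np.linalg.norm(a-b)
def wrist(s,f):
    T=np.eye(4);T[:3,:3]=Ro.from_euler('xyz',s['tcp_rot']).as_matrix();T[:3,3]=s['eef_pos']
    W=np.linalg.inv(T@f["mount"]);return dict(mtx=np.array(f["mtx"]),R=W[:3,:3],t=W[:3,3],color=f["color"])
E
python3 - <<'E'
from h import *
d=pickle.load(open("f0.pkl","rb"));T,S=d["top"],d["scene"]
g=T["color"].max(2)
m=(g<70).astype(np.uint8)
for name,(x0,y0,x1,y1) in dict(big=(125,295,200,350),mid=(122,218,170,275),small=(180,215,215,262)).items():
    sub=m[y0:y1,x0:x1];cs,_=cv2.findContours(sub,0,2);c=max(cs,key=cv2.contourArea)
    P=np.array([plane(T,u+x0,v+y0,22)[:2] for u,v in c[:,0]],np.float32)
    print(name,cv2.minAreaRect(P))
def q(n,f,u,v,z): print(n,plane(f,u,v,z).round(1))
q("rest",T,289,194,125);q("btn",T,369,214,98);q("knobtop",T,365,170,135)
print(tri(T,(289,195),S,(319,275)),tri(T,(369,214),S,(249,246)),tri(T,(364,170),S,(231,264)))
a=cv2.resize(T["color"][210:280,110:220],None,fx=7,fy=7,interpolation=2)[:, :, ::-1][:,:770]
b=cv2.resize(T["color"][140:255,245:405],None,fx=5,fy=5,interpolation=2)[:,:,::-1]
cv2.imwrite("pics/c1.png",a);cv2.imwrite("pics/c2.png",b)
E
```

```text
big ((260.4652404785156, 316.6372375488281), (70.53968048095703, 121.49972534179688), 3.519002914428711)
mid ((435.5208435058594, 362.2247619628906), (56.49959945678711, 89.79582977294922), 73.38235473632812)
small ((452.56536865234375, 247.58001708984375), (65.791015625, 42.38776779174805), 6.2473530769348145)
rest [537.   36.9 125. ]
btn [ 501.8 -134.2   98. ]
knobtop [ 588.1 -121.7  135. ]
(array([536.61284377,  38.41116175, 115.54237386]), np.float64(2.192087566768258)) (array([ 503.03247113, -134.30764169,   89.49527394]), np.float64(1.7891865309283197)) (array([ 589.92196873, -120.58971165,  129.3738425 ]), np.float64(0.8281352577172889))
```

View pics/c1.png

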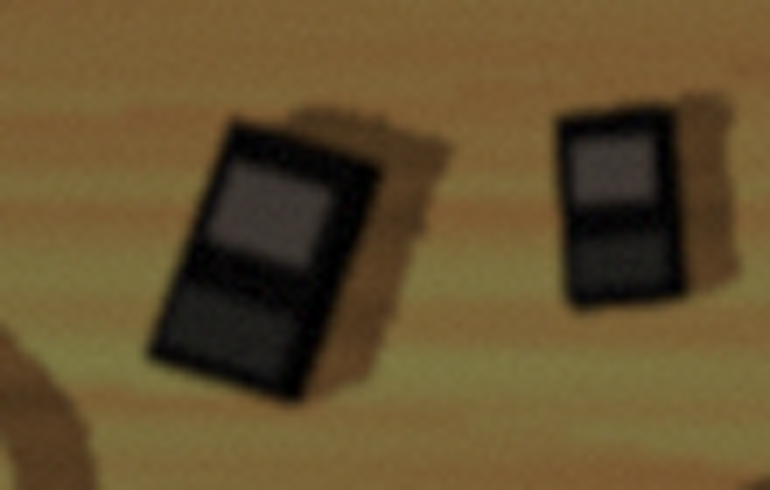

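View pics/c2.png

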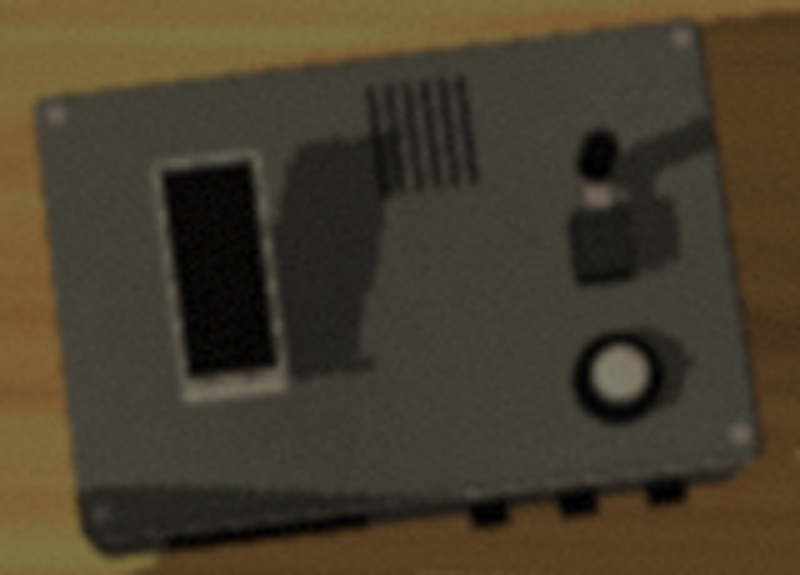

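```bash
cat >> h.py <<'E'
def Rt(yaw): # tool down, yaw in deg
    return Ro.from_euler('xyz',[180,0,yaw],degrees=True)
def rel(s,pos,R):
    R0=Ro.from_euler('xyz',s['tcp_rot']);dp=R0.inv().apply(np.array(pos)-s['eef_pos'])/40
    rv=(R0.inv()*R).as_rotvec(degrees=True)/6
    print("dp",dp.round(3),"rot",rv.round(3),"rows>=",max(np.linalg.norm(dp)*40/41.7,np.linalg.norm(rv)*6/7.16).round(1))
E
python3 - <<'E'
from h import *
from rig import telemetry
d=pickle.load(open("f0.pkl","rb"));T=d["top"]
px=[(256,162.8),(381.4,147.6),(393,226.8),(265.2,242.8)]
P=np.array([plane(T,u,v,80)[:2] for u,v in px]);print(P.round(1))
c=P.mean(0);ex=(P[0]+P[1]-P[2]-P[3]);yaw=np.arctan2(ex[1],ex[0]);ey=P[0]+P[3]-P[1]-P[2];yaw2=np.arctan2(-ey[0],ey[1])
print(c,np.degrees([yaw,yaw2]))
y=(yaw+yaw2)/2;R=np.array([[np.cos(y),-np.sin(y)],[np.sin(y),np.cos(y)]])
for n,p in dict(rest=(0,75),btn=(-60,-90),rod=(30,-90)).items(): print(n,(c+R@p).round(1))
rel(telemetry.sense(),[435,362,160],Rt(163.4))
E
```

```text
[[ 617.2  114.1]
 [ 655.8 -163.9]
 [ 477.6 -188.4]
 [ 438.7   88.8]]
[547.30746494 -37.34157444] [7.94042661 7.95216715]
rest [536.9  36.9]
btn [ 500.3 -134.8]
rod [ 589.5 -122.3]
dp [-8.392 -4.221  1.771] rot [-0.012  0.     0.458] rows>= 9.2
```

play_rows --dp '[[-1,-0.5,0.2],[-2,-1,0.4],[-3,-1.5,0.6],[-4,-2,0.8],[-5,-2.5,1.0]]' --rot '[[0,0,0.1],[0,0,0.2],[0,0,0.3],[0,0,0.4],[0,0,0.45]]' --fingers 1

```text
clock: 0.52
eef_pos: [306.6, 472.3, 194.0]
tcp_rot: [-3.141, -0.0, 2.853]
contact_force: [0.8, -0.4, 0.3]
opening: 1.0
grasp_force: 0.0
```

play_rows --dp '[[-0.9,-0.4,0.2],[-1.8,-0.9,0.4],[-2.7,-1.3,0.6],[-3.3,-1.6,0.75],[-3.3,-1.6,0.75]]' --rot '[[0,0,0],[0,0,0],[0,0,0],[0,0,0],[0,0,0]]'

```text
clock: 0.93
eef_pos: [416.6, 371.1, 163.1]
tcp_rot: [-3.139, 0.0, 2.849]
contact_force: [-0.7, 0.0, 0.3]
opening: 1.002
grasp_force: 0.0
```

Run:
```python
from h import *
from rig import telemetry,optics
s=telemetry.sense();print(s['eef_pos'],s['tcp_rot'],s['clock']);f=wrist(s,optics.grab_frame("wrist"))
pickle.dump((s,f),open("w1.pkl","wb"))
cv2.imwrite("pics/w1.png",f["color"][:,:,::-1])
print(f['mtx'],proj(f,np.array([435,362,22])))
```

```text
[416.57750468 371.07872943 163.12861389] [-3.13909156e+00  4.50972025e-05  2.84936571e+00] 0.9333
[[364.36719778   0.         314.56640756]
 [  0.         364.36719778 238.80078991]
 [  0.           0.           1.        ]] [310.6357614 250.240688 ]
```

View pics/w1.png

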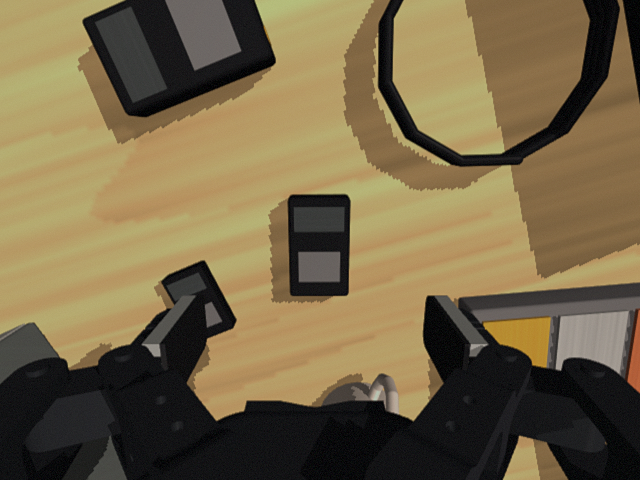

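The transmitter is centred at (320,245), upright in the picture. The small look-alike is at (205,300) and is clear of the fingers' drop. Next I cast the outline onto z=22.

Run:
```python
from h import *
from rig import telemetry
s,f=pickle.load(open("w1.pkl","rb"))
m=(f["color"].max(2)<75).astype(np.uint8);m[:185]=0;m[305:]=0;m[:,:280]=0;m[:,360:]=0
# fill plates
cs,_=cv2.findContours(m,0,2);c=max(cs,key=cv2.contourArea);print(cv2.boundingRect(c))
P=np.array([plane(f,u,v,22)[:2] for u,v in c[:,0]],np.float32);r=cv2.minAreaRect(P);print(r)
b=cv2.boxPoints(r);print(b)
rel(telemetry.sense(),[*r[0],60],Rt(163.4))
```

```text
(288, 195, 62, 101)
((434.1307678222656, 369.0330810546875), (49.3715705871582, 85.06232452392578), 73.4281234741211)
[[386.3254  357.50333]
 [467.85446 333.24203]
 [481.93613 380.56284]
 [400.40707 404.82413]]
dp [-0.479  0.053  2.59 ] rot [-0.016 -0.007 -0.027] rows>= 2.5
```

play_rows --dp '[[-0.25,0.03,0.8],[-0.48,0.05,1.6],[-0.48,0.05,2.4],[-0.48,0.05,2.6],[-0.48,0.05,2.6]]' --rot '[[0,0,0],[0,0,0],[0,0,0],[0,0,0],[0,0,0]]'

```text
clock: 1.4
eef_pos: [430.9, 370.6, 58.4]
tcp_rot: [-3.137, -0.003, 2.853]
contact_force: [-0.9, -0.6, -0.2]
opening: 0.996
grasp_force: 0.0
```

Run:
```python
from h import *
from rig import telemetry,optics
s=telemetry.sense();f=wrist(s,optics.grab_frame("wrist"));print(s['eef_pos'])
m=(f["color"].max(2)<75).astype(np.uint8)
p=proj(f,np.array([434.1,369,22]));print(p)
n,l,st,ce=cv2.connectedComponentsWithStats(m)
for i in range(1,n):
    if st[i][4]>2000: print(st[i],ce[i])
cv2.imwrite("pics/w2.png",f["color"][:,:,::-1])
for e in [(476,379),(481.9,380.6),(386.3,357.5),(400.4,404.8),(467.9,333.2)]: print(proj(f,np.array([*e,22])))
rel(s,[434.1,369,3],Rt(163.4))
```

```text
[430.94543255 370.58218968  58.43084218]
[313.33075573 278.46782093]
[   0    0  221   76 9919] [76.90009073 28.25940115]
[ 409    0  231  154 7945] [501.1059786   97.61774701]
[  265   198    98   154 11749] [313.39416121 265.74474423]
[    0   295   640   185 72658] [323.2683944  412.29982934]
[352.27905527 341.55433784]
[357.79894087 349.87001247]
[263.65581344 198.34253234]
[362.89722384 198.39367133]
[269.28103158 349.87338577]
dp [-0.091 -0.01   1.386] rot [-0.041 -0.029  0.013] rows>= 1.3
```

View pics/w2.png

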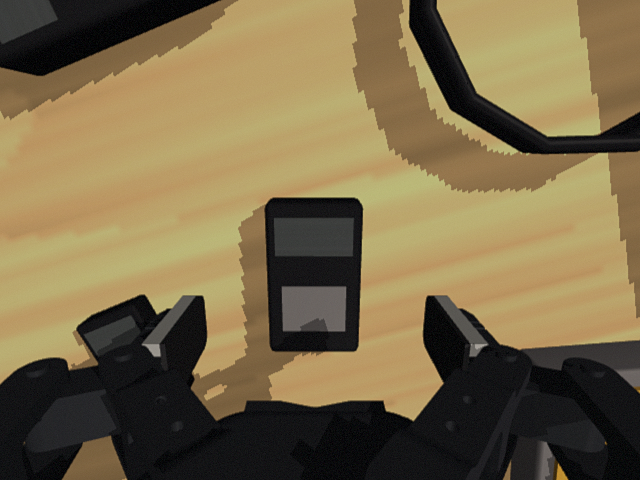

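The near view agrees: outline (265..363, 198..352) as predicted, and the small look-alike is outside the left finger. I'll descend and grip.

play_rows --dp '[[-0.09,0,0.5],[-0.09,0,1.0],[-0.09,0,1.3],[-0.09,0,1.38],[-0.09,0,1.38]]' --rot '[[0,0,0],[0,0,0],[0,0,0],[0,0,0],[0,0,0]]'

```text
clock: 1.87
eef_pos: [436.3, 370.6, 5.8]
tcp_rot: [-3.141, -0.0, 2.853]
contact_force: [-0.4, -0.1, -0.2]
opening: 0.997
grasp_force: 0.0
```

play_rows --dp '[[0,0,0],[0,0,0],[0,0,0],[0,0,0],[0,0,0]]' --rot '[[0,0,0],[0,0,0],[0,0,0],[0,0,0],[0,0,0]]' --fingers 0 --grip_force 40

```text
clock: 2.28
eef_pos: [437.0, 370.7, 6.6]
tcp_rot: [3.141, 0.001, 2.853]
contact_force: [-1.2, -0.9, 7.4]
opening: 0.574
grasp_force: 41.1
```

play_rows --dp '[[0,0,0],[0,0,0],[0,0,0],[0,0,0],[0,0,0]]' --rot '[[0,0,0],[0,0,0],[0,0,0],[0,0,0],[0,0,0]]'

```text
clock: 2.7
eef_pos: [437.0, 370.7, 6.6]
tcp_rot: [3.141, 0.001, 2.853]
contact_force: [-1.6, -0.8, 6.1]
opening: 0.575
grasp_force: 41.1
```

```bash
cat >> h.py <<'E'
Y=np.radians(7.95);xc=np.array([np.cos(Y),np.sin(Y),0]);yc=np.array([-np.sin(Y),np.cos(Y),0]);zz=np.array([0,0,1.])
th=np.radians(20);rx=np.cos(th)*xc+np.sin(th)*zz;rn=np.cos(th)*zz-np.sin(th)*xc
RP=Ro.from_matrix(np.c_[-rx,yc,-rn]);REST=np.array([536.9,36.9,125.])
def place(x,h,hold=6.6,off=2.3): # transmitter centre at rest x, h above plate -> TCP
    return REST+rx*(x+off)+rn*(h+hold)
E
python3 - <<'E'
from h import *
from rig import telemetry
s=telemetry.sense();print(np.linalg.det(RP.as_matrix()),place(-1,40))
rel(s,[437,371,160],Rt(163.4))
rel(s,place(-1,60),RP);rel(s,place(-1,60),Rt(187.95))
rel(dict(eef_pos=[437,371,166.6],tcp_rot=Rt(163.4).as_euler('xyz')),place(-1,40),RP)
E
```

```text
0.9999999999999999 [522.32490027  34.86457213 169.23430231]
dp [-2.000e-03  1.200e-02 -3.835e+00] rot [0.01  0.006 0.007] rows>= 3.7
dp [-4.286 -7.505 -4.541] rot [-0.704 -3.274 -4.044] rows>= 9.4
dp [-4.286 -7.505 -4.541] rot [ 0.009  0.008 -4.084] rows>= 9.4
dp [-4.445 -7.444 -0.066] rot [-0.714 -3.282 -4.05 ] rows>= 8.3
```

play_rows --dp '[[0,0,-0.4],[0,0,-1.2],[0,0,-2.2],[0,0,-3.2],[0,0,-4.2]]' --rot '[[0,0,0],[0,0,0],[0,0,0],[0,0,0],[0,0,0]]'

```text
clock: 3.12
eef_pos: [436.1, 369.9, 175.4]
tcp_rot: [-3.141, -0.0, 2.853]
contact_force: [1.5, 1.3, -1.9]
opening: 0.571
grasp_force: 43.2
```

play_rows --dp '[[-0.4,-0.6,0],[-0.8,-1.3,0],[-1.2,-2.0,0],[-1.6,-2.7,0],[-2.0,-3.4,0]]' --rot '[[-0.05,-0.3,-0.35],[-0.12,-0.6,-0.7],[-0.2,-0.9,-1.1],[-0.25,-1.2,-1.5],[-0.3,-1.5,-1.9]]'

```text
clock: 3.53
eef_pos: [474.3, 215.8, 174.0]
tcp_rot: [3.126, 0.161, 3.053]
contact_force: [0.5, -0.2, -2.1]
opening: 0.572
grasp_force: 43.2
```

Run:
```python
from h import *
from rig import telemetry
s=telemetry.sense();print(s['opening'],s['grasp_force'],s['eef_pos'],s['qpos'])
rel(s,place(-1,40),RP)
```

```text
0.5720887575123988 43.1571900844574 [474.33021004 215.7859866  173.96054701] [ 0.47143638  0.19004363  2.01408758 -0.10106436  0.79479648 -0.94673321]
dp [-1.554 -4.405  0.304] rot [-0.4   -1.769 -2.114] rows>= 4.5
```

play_rows --dp '[[-0.3,-0.8,0],[-0.6,-1.6,0.05],[-0.9,-2.4,0.1],[-1.2,-3.3,0.2],[-1.5,-4.2,0.28]]' --rot '[[-0.08,-0.35,-0.4],[-0.16,-0.7,-0.8],[-0.24,-1.05,-1.3],[-0.32,-1.4,-1.7],[-0.4,-1.77,-2.1]]'

```text
clock: 3.95
eef_pos: [519.6, 46.2, 170.0]
tcp_rot: [3.141, 0.346, -3.008]
contact_force: [-0.1, 0.8, -2.4]
opening: 0.572
grasp_force: 43.2
```

play_rows --dp '[[0,0,0],[0,0,0],[0,0,0],[0,0,0]]' --rot '[[0,0,0],[0,0,0],[0,0,0],[0,0,0]]'

```text
clock: 4.28
eef_pos: [519.7, 48.9, 169.6]
tcp_rot: [3.139, 0.343, -3.011]
contact_force: [0.0, 0.2, -1.8]
opening: 0.574
grasp_force: 43.2
```

Run:
```python
from h import *
from rig import telemetry,optics
s=telemetry.sense();print(s['opening'],s['grasp_force'],s['eef_pos'],s['qpos'],s['contact_force'])
rel(s,place(-1,25),RP)
f=wrist(s,optics.grab_frame("wrist"))
pickle.dump((s,f),open("w3.pkl","wb"));cv2.imwrite("pics/w3.png",f["color"][:,:,::-1])
for x,y in [(-47.5,22),(-47.5,-22),(47.5,22),(47.5,-22)]: print("rest",proj(f,REST+rx*x+yc*y))
Rw=Ro.from_euler('xyz',s['tcp_rot'])
for x,y in [(44.8,25),(44.8,-25),(-40.2,25),(-40.2,-25)]: print("tx top",proj(f,s['eef_pos']+Rw.apply([x,y,6.6-22])))
```

```text
0.5744158413505615 43.186765909194946 [519.6639019   48.90727259 169.64321997] [ 0.07745174  0.1216369   2.15616843  0.04132165  0.52144343 -1.65654913] [ 0.00436103  0.2086825  -1.76746334]
dp [-0.018 -0.357  0.39 ] rot [-0.001 -0.055 -0.075] rows>= 0.5
rest [328.09282804 176.63560348]
rest [243.3859825  177.45320212]
rest [328.08049194 340.18870539]
rest [253.11365332 340.83722841]
tx top [384.12596004 203.55100357]
tx top [243.316067   203.79858568]
tx top [374.18062658 405.46073188]
tx top [254.21143415 405.66355097]
```

View pics/w3.png

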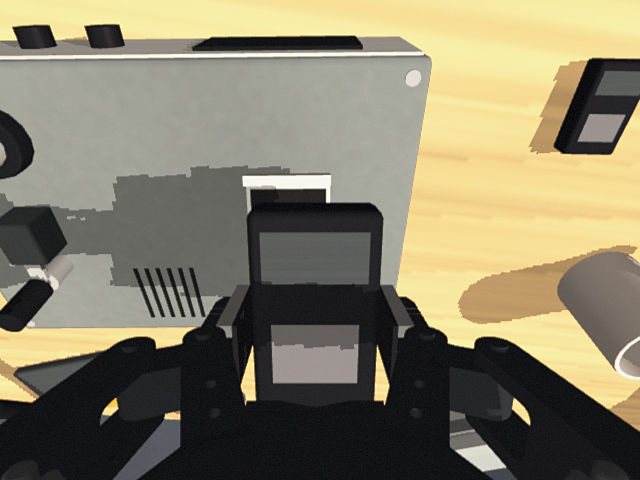

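The lip shows at (243..331, 187) and the transmitter's low edge at (247..383, 203). Both are within about 3 px of the prediction, so the model holds. I'll shift sideways and lower.

play_rows --dp '[[0,-0.2,0.1],[-0.02,-0.36,0.3],[-0.02,-0.36,0.4],[-0.02,-0.36,0.4],[-0.02,-0.36,0.4]]' --rot '[[0,-0.03,-0.04],[0,-0.055,-0.075],[0,-0.055,-0.075],[0,-0.055,-0.075],[0,-0.055,-0.075]]'

```text
clock: 4.75
eef_pos: [527.4, 35.5, 154.3]
tcp_rot: [-3.141, 0.348, -3.002]
contact_force: [-0.5, 0.5, -1.6]
opening: 0.576
grasp_force: 43.2
```

Run:
```python
from h import *
from rig import telemetry,optics
s=telemetry.sense();print(s['eef_pos'],s['contact_force'])
rel(s,place(-1,25),RP);rel(s,place(-1,3),RP)
f=wrist(s,optics.grab_frame("wrist"))
g=f["color"].astype(int)
for x,y in [(-47.5,22),(-47.5,-22)]: print("rest",proj(f,REST+rx*x+yc*y))
Rw=Ro.from_euler('xyz',s['tcp_rot'])
for x,y in [(44.8,25),(44.8,-25)]: print("tx top",proj(f,s['eef_pos']+Rw.apply([x,y,6.6-22])))
c=cv2.resize(g[120:260,220:410].astype(np.uint8),None,fx=4,fy=4)[:,:,::-1];cv2.imwrite("pics/w4.png",c)
```

```text
[527.35807932  35.50809992 154.30345558] [-0.48847491  0.50074346 -1.55166625]
dp [-0.008  0.001 -0.019] rot [ 0.001 -0.009  0.007] rows>= 0.0
dp [-0.009  0.001  0.531] rot [ 0.001 -0.009  0.007] rows>= 0.5
rest [360.40055088 179.33338841]
rest [267.7570935  179.43386005]
tx top [384.1331438  203.53174787]
tx top [243.31960941 203.77974116]
```

View pics/w4.png

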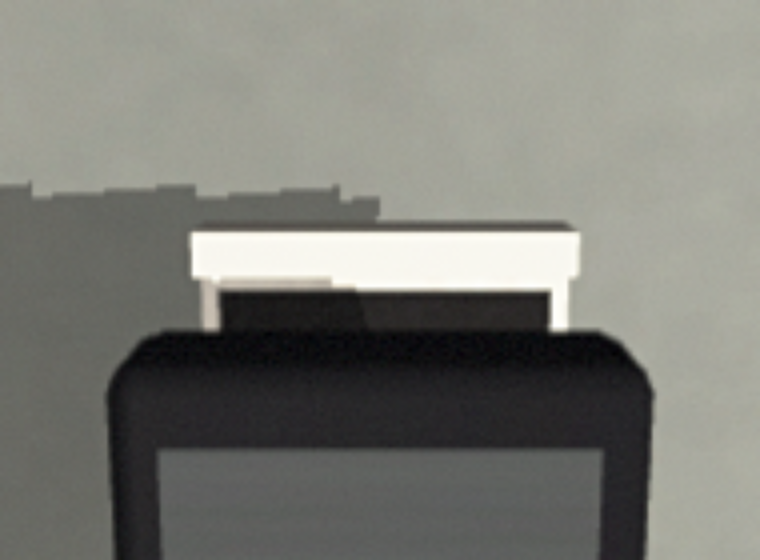

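Run:
```python
from h import *
from rig import telemetry,optics
s=telemetry.sense()
f=wrist(s,optics.grab_frame("wrist"))
for x in(-51.5,-47.5,-45):
  for h in (0,8): print(x,h,proj(f,REST+rx*x+rn*h)[1])
print(f["R"]@s['eef_pos']+f["t"], -f["R"].T@f["t"])
```

```text
-51.5 0 170.3605000790888
-51.5 8 171.82940886575477
-47.5 0 178.89627628453866
-47.5 8 180.75391672816957
-45 0 184.17846698707186
-45 8 186.27410790988017
[ -0.22702766  26.65351973 156.07697909] [416.57227653  20.18191711 266.51434287]
```

By the same wrist camera, the lip's inner edge is at v=189.5 against 180.8 predicted, so the rest lies about 4 mm further up-slope. I'll shift the target to match and lower.

play_rows --dp '[[-0.06,0,0.0],[-0.11,0,0.1],[-0.11,0,0.25],[-0.11,0,0.38],[-0.11,0,0.45]]' --rot '[[0,0,0],[0,0,0],[0,0,0],[0,0,0],[0,0,0]]'

```text
clock: 5.27
eef_pos: [537.7, 36.0, 138.2]
tcp_rot: [-3.141, 0.348, -3.003]
contact_force: [-0.9, 0.2, -1.3]
opening: 0.572
grasp_force: 43.2
```

play_rows --dp '[[0,0,0.02],[0,0,0.04],[0,0,0.06],[0,0,0.07],[0,0,0.07]]' --rot '[[0,0,0],[0,0,0],[0,0,0],[0,0,0],[0,0,0]]'

```text
clock: 5.68
eef_pos: [538.8, 36.1, 136.5]
tcp_rot: [-3.141, 0.349, -3.003]
contact_force: [-0.5, -0.7, -1.5]
opening: 0.571
grasp_force: 43.2
```

Run:
```python
from h import *
from rig import telemetry,optics
s=telemetry.sense();print(s['eef_pos'],RP.inv().apply(s['contact_force']))
rel(s,place(3,0),RP)
f=wrist(s,optics.grab_frame("wrist"))
c=cv2.resize(f["color"][120:260,220:410],None,fx=4,fy=4)[:,:,::-1];cv2.imwrite("pics/w5.png",c)
```

```text
[538.77085203  36.13351061 136.52367233] [ 1.10048545 -0.60319539  1.19423438]
dp [0.007 0.025 0.091] rot [-0.005  0.001 -0.001] rows>= 0.1
```

View pics/w5.png

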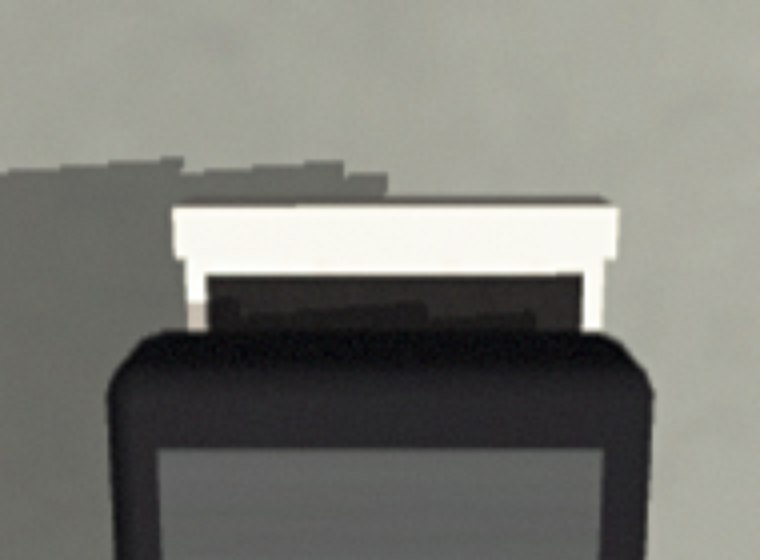

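play_rows --dp '[[0,0.04,0.01],[0,0.04,0.03],[0,0.04,0.05],[0,0.04,0.06],[0,0.04,0.06]]' --rot '[[0,0,0],[0,0,0],[0,0,0],[0,0,0],[0,0,0]]'

```text
clock: 6.15
eef_pos: [539.3, 37.9, 134.2]
tcp_rot: [-3.141, 0.349, -3.003]
contact_force: [1.2, -0.0, -2.2]
opening: 0.57
grasp_force: 43.2
```

Run:
```python
from h import *
from rig import telemetry,optics
s=telemetry.sense();print(s['eef_pos'],RP.inv().apply(s['contact_force']))
f=wrist(s,optics.grab_frame("wrist"))
c,d=ray(f,316,120+258/4)
def at(v,h): # intersect plane h above plate, using tool frame: underside at TCP z+6.6
    c,d=ray(f,316,v);Rw=Ro.from_euler('xyz',s['tcp_rot']).inv();c=Rw.apply(c-s['eef_pos']);d=Rw.apply(d)
    return c+d*(h-c[2])/d[2]
# column profile now
g=f["color"].max(2)[150:215,300:330].mean(1);k=np.diff(g);print([(150+i,int(g[i]),int(g[i+1])) for i in np.where(abs(k)>18)[0]])
r=f["color"].max(2)[185:187].mean(0);k=np.diff(r);print([(i,int(r[i]),int(r[i+1])) for i in range(230,400) if abs(k[i])>25])
for v in(180,183,185,187,190): print(v,'lip',at(v,0.6)[0].round(1))
for v in(201,203): print(v,'tx',at(v,6.6-22)[0].round(1))
```

```text
[539.32555437  37.85939193 134.15597356] [-0.39891951 -0.18420453  2.46600673]
[(np.int64(169), 123, 95), (np.int64(171), 90, 176), (np.int64(172), 176, 252), (np.int64(188), 255, 188), (np.int64(189), 188, 55), (np.int64(190), 55, 34)]
[(258, 125, 165), (260, 167, 203), (261, 203, 254), (367, 246, 211), (370, 202, 174)]
180 lip 51.4
183 lip 50.2
185 lip 49.5
187 lip 48.7
190 lip 47.5
201 tx 45.7
203 tx 45.0
```

Centred now (plate edges 260..369, transmitter centre 315), with about 4.5 mm to the lip. I'll go down slowly to contact.

play_rows --dp '[[0,0,0.01],[0,0,0.02],[0,0,0.03],[0,0,0.04],[0,0,0.04]]' --rot '[[0,0,0],[0,0,0],[0,0,0],[0,0,0],[0,0,0]]'

```text
clock: 6.62
eef_pos: [539.9, 37.9, 132.6]
tcp_rot: [-3.141, 0.349, -3.003]
contact_force: [-0.6, 0.1, -1.7]
opening: 0.57
grasp_force: 43.2
```

play_rows --dp '[[0,0,0.01],[0,0,0.02],[0,0,0.03],[0,0,0.03]]' --rot '[[0,0,0],[0,0,0],[0,0,0],[0,0,0]]'

```text
clock: 6.95
eef_pos: [540.2, 38.0, 132.0]
tcp_rot: [-3.141, 0.349, -3.003]
contact_force: [-5.5, -0.9, 5.2]
opening: 0.577
grasp_force: 44.1
```

Contact at about 8 N. I'll ease off slightly and slide to the lip.

play_rows --dp '[[0,0,-0.015],[0.03,0,-0.015],[0.06,0,-0.015],[0.08,0,-0.015],[0.08,0,-0.015]]' --rot '[[0,0,0],[0,0,0],[0,0,0],[0,0,0],[0,0,0]]'

```text
clock: 7.37
eef_pos: [536.8, 37.5, 130.8]
tcp_rot: [-3.141, 0.349, -3.003]
contact_force: [-0.4, 0.1, -1.7]
opening: 0.573
grasp_force: 43.2
```

play_rows --dp '[[0.01,0,0],[0.02,0,0],[0.03,0,0],[0.03,0,0]]' --rot '[[0,0,0],[0,0,0],[0,0,0],[0,0,0]]'

```text
clock: 7.7
eef_pos: [535.9, 37.4, 130.6]
tcp_rot: [-3.141, 0.349, -3.003]
contact_force: [1.1, -0.2, -2.1]
opening: 0.573
grasp_force: 43.2
```

play_rows --dp '[[0.01,0,0],[0.02,0,0],[0.03,0,0],[0.03,0,0]]' --rot '[[0,0,0],[0,0,0],[0,0,0],[0,0,0]]'

```text
clock: 8.03
eef_pos: [534.8, 37.2, 130.2]
tcp_rot: [-3.141, 0.349, -3.003]
contact_force: [0.6, -1.7, -2.0]
opening: 0.569
grasp_force: 43.2
```

play_rows --dp '[[0.01,0,0],[0.02,0,0],[0.025,0,0],[0.025,0,0]]' --rot '[[0,0,0],[0,0,0],[0,0,0],[0,0,0]]'

```text
clock: 8.37
eef_pos: [533.9, 37.1, 129.9]
tcp_rot: [-3.141, 0.349, -3.003]
contact_force: [0.3, -0.3, -2.0]
opening: 0.571
grasp_force: 43.2
```

Run:
```python
from h import *
from rig import telemetry,optics
s=telemetry.sense();print(s['eef_pos'],RP.inv().apply(s['contact_force']))
f=wrist(s,optics.grab_frame("wrist"))
G=f["color"].max(2);g=G[150:225,300:330].mean(1);k=np.diff(g);print([(150+i,int(g[i]),int(g[i+1])) for i in np.where(abs(k)>12)[0]])
print(g[30:60].astype(int))
r=G[194:196].mean(0);k=np.diff(r);print([(i,int(r[i]),int(r[i+1])) for i in range(230,400) if abs(k[i])>20])
```

```text
[533.86901357  37.11210591 129.86054916] [ 0.46698544 -0.34998644  1.9576784 ]
[(np.int64(177), 159, 144), (np.int64(185), 137, 107), (np.int64(186), 107, 89), (np.int64(188), 83, 96), (np.int64(189), 96, 215), (np.int64(190), 215, 252), (np.int64(202), 231, 159), (np.int64(203), 159, 37), (np.int64(204), 37, 6)]
[137 138 138 138 139 137 107  89  83  96 215 252 250 249 248 248 248 248
 249 249 248 239 231 159  37   6  13  15  14  15]
[(257, 111, 238), (370, 254, 211), (371, 211, 170)]
```

play_rows --dp '[[0.01,0,0],[0.02,0,0],[0.03,0,0],[0.03,0,0]]' --rot '[[0,0,0],[0,0,0],[0,0,0],[0,0,0]]'

```text
clock: 8.75
eef_pos: [533.3, 37.0, 129.8]
tcp_rot: [-3.141, 0.35, -3.003]
contact_force: [1.4, 0.4, -0.9]
opening: 0.573
grasp_force: 43.2
```

play_rows --dp '[[0.01,0,0],[0.015,0,0],[0.02,0,0],[0.02,0,0]]' --rot '[[0,0,0],[0,0,0],[0,0,0],[0,0,0]]'

```text
clock: 9.08
eef_pos: [533.2, 37.0, 129.9]
tcp_rot: [-3.141, 0.351, -3.003]
contact_force: [4.9, 1.8, -0.8]
opening: 0.572
grasp_force: 43.2
```

Lip contact (about 5 N, TCP stopped). I'll lower onto the plate with most of the push relieved.

play_rows --dp '[[-0.01,0,0.005],[-0.015,0,0.015],[-0.015,0,0.02],[-0.015,0,0.02]]' --rot '[[0,0,0],[0,0,0],[0,0,0],[0,0,0]]'

```text
clock: 9.42
eef_pos: [533.4, 37.0, 129.4]
tcp_rot: [-3.141, 0.35, -3.003]
contact_force: [-0.6, 1.2, 9.2]
opening: 0.577
grasp_force: 44.4
```

play_rows --dp '[[0,0,-0.01],[0,0,-0.01],[0,0,-0.01]]' --rot '[[0,0,0],[0,0,0],[0,0,0]]' --grip_force 20

```text
clock: 9.67
eef_pos: [533.4, 37.0, 129.5]
tcp_rot: [-3.141, 0.35, -3.003]
contact_force: [3.5, 1.0, 4.6]
opening: 0.573
grasp_force: 43.7
```

play_rows --dp '[[0,0,0],[0,0,0],[0,0,0],[0,0,0],[0,0,0]]' --rot '[[0,0,0],[0,0,0],[0,0,0],[0,0,0],[0,0,0]]' --fingers 0.75

```text
clock: 10.08
eef_pos: [532.2, 36.9, 128.7]
tcp_rot: [-3.141, 0.348, -3.003]
contact_force: [-0.4, 0.0, -0.4]
opening: 0.749
grasp_force: 0.0
```

play_rows --dp '[[0,0,-0.1],[0,0,-0.3],[0,0,-0.7],[0,0,-1.2],[0,0,-1.8]]' --rot '[[0,0,0],[0,0,0],[0,0,0],[0,0,0],[0,0,0]]' --fingers 0.85

```text
clock: 10.5
eef_pos: [507.4, 33.5, 197.1]
tcp_rot: [-3.141, 0.347, -3.003]
contact_force: [0.6, 0.3, 0.1]
opening: 0.851
grasp_force: 0.0
```

Run:
```python
from h import *
from rig import telemetry,optics
s=telemetry.sense();print(s['eef_pos'],s['opening'],s['contact_force'])
f=wrist(s,optics.grab_frame("wrist"));f2=optics.grab_frame("scene")
a=cv2.resize(f["color"],(400,300));b=cv2.resize(f2["color"][210:360,190:390],(400,300))
cv2.imwrite("pics/w6.png",np.hstack([a,b])[:,:,::-1])
```

```text
[507.36265914  33.45529202 197.10699463] 0.8505644080635406 [0.57488711 0.32203985 0.10153376]
```

View pics/w6.png

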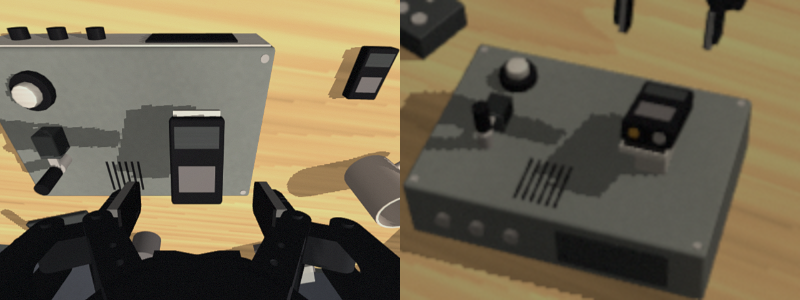

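The transmitter lies on the rest with its low end at the lip, seen at (197,118) in the left half. Next is the button; I'll refine its position with the wrist image's bright blob.

Run:
```python
from h import *
from rig import telemetry,optics
s=telemetry.sense();f=wrist(s,optics.grab_frame("wrist"))
G=f["color"].min(2)[120:185,10:90];m=(G>190).astype(np.uint8)
n,l,st,ce=cv2.connectedComponentsWithStats(m)
for i in range(1,n):
    if st[i][4]>60: u,v=ce[i]+[10,120];print(st[i],u,v,plane(f,u,v,98))
print(proj(f,np.array([501,-134.5,98])))
rel(s,[501,-134.5,150],Rt(187.95))
```

```text
[ 12  11  39  35 869] 41.91484464902186 147.89182968929805 [ 504.4580772 -135.5265563   98.       ]
[ 42.00872245 142.70732328]
dp [ 1.175 -4.13   0.915] rot [-1.000e-02  3.382e+00 -1.000e-03] rows>= 4.2
```

play_rows --dp '[[0.1,-0.8,0],[0.3,-1.7,0.1],[0.6,-2.6,0.3],[0.9,-3.4,0.6],[1.13,-4.13,0.92]]' --rot '[[0,0.6,0],[0,1.3,0],[0,2.0,0],[0,2.7,0],[0,3.38,0]]' --fingers 0 --grip_force 60

```text
clock: 11.07
eef_pos: [501.1, -136.3, 146.1]
tcp_rot: [-3.141, -0.008, -3.004]
contact_force: [0.4, 0.6, 0.0]
opening: 0.135
grasp_force: 0.0
```

play_rows --dp '[[0,0,0],[0,0,0],[0,0,0],[0,0,0],[0,0,0]]' --rot '[[0,0,0],[0,0,0],[0,0,0],[0,0,0],[0,0,0]]'

```text
clock: 11.48
eef_pos: [501.4, -133.3, 147.3]
tcp_rot: [-3.141, -0.004, -3.002]
contact_force: [0.1, -0.1, 0.0]
opening: -0.0
grasp_force: 0.0
```

Run:
```python
from h import *
from rig import telemetry,optics
s=telemetry.sense();f=wrist(s,optics.grab_frame("wrist"));print(s['opening'])
rel(s,[503,-135,105],Rt(187.95))
G=f["color"].min(2);m=(G>150).astype(np.uint8)
print("btn pred",proj(f,np.array([503,-135,98])),"knobtop",proj(f,np.array([589,-122,135])),"tip",proj(f,s['eef_pos']))
n,l,st,ce=cv2.connectedComponentsWithStats(m)
for i in range(1,n):
    if st[i][4]>150: print(st[i],ce[i],plane(f,*ce[i],98)[:2])
```

```text
-0.00022502742305452903
dp [-0.037 -0.047  1.056] rot [-0.006 -0.036  0.008] rows>= 1.0
btn pred [310.57841295 266.25683737] knobtop [312.30944513 446.63904745] tip [313.81172496 301.65474141]
[ 43  22  17  28 321] [51.18068536 35.53582555] [ 404.74968816 -273.19402804]
[  3  68  29  30 641] [17.08268331 82.65678627] [ 428.25977381 -290.82000918]
[ 50  87  28  29 613] [ 63.79608483 100.55791191] [ 433.49383188 -268.40452829]
[ 220  189  420    3 1260] [429.5 190. ] [452.01727239 -78.36602372]
[ 293  251   42   31 1043] [313.58868648 267.43336529] [ 503.45900462 -133.23417048]
[588 294  52   9 433] [613.59584296 297.72979215] [498.00532712  39.86275855]
[309 386  13  18 174] [314.93103448 393.1091954 ] [ 584.98683002 -121.1222766 ]
```

play_rows --dp '[[-0.03,0,0.4],[-0.06,0,0.8],[-0.06,0,1.1],[-0.06,0,1.2],[-0.06,0,1.25]]' --rot '[[0,0,0],[0,0,0],[0,0,0],[0,0,0],[0,0,0]]'

```text
clock: 11.95
eef_pos: [503.4, -133.2, 96.8]
tcp_rot: [3.142, -0.005, -3.002]
contact_force: [-2.1, 3.0, 5.1]
opening: -0.001
grasp_force: 2.2
```

play_rows --dp '[[0,0,0.03],[0,0,0.07],[0,0,0.11],[0,0,0.14],[0,0,0.14]]' --rot '[[0,0,0],[0,0,0],[0,0,0],[0,0,0],[0,0,0]]'

```text
clock: 12.37
eef_pos: [503.9, -133.5, 95.5]
tcp_rot: [-3.141, -0.004, -3.003]
contact_force: [-16.4, 7.4, 50.0]
opening: 0.001
grasp_force: 24.9
```

play_rows --dp '[[0,0,-0.3],[0,0,-0.8],[0,0,-1.3],[0,0,-1.5],[0,0,-1.5]]' --rot '[[0,0,0],[0,0,0],[0,0,0],[0,0,0],[0,0,0]]'

```text
clock: 12.78
eef_pos: [505.6, -134.3, 153.5]
tcp_rot: [-3.139, -0.001, -3.003]
contact_force: [0.5, -0.9, 0.3]
opening: 0.003
grasp_force: 0.0
```

Run:
```python
from h import *
from rig import telemetry,optics
s=telemetry.sense();f=wrist(s,optics.grab_frame("wrist"));print(s['eef_pos'],s['contact_force'])
G=f["color"].min(2);m=(G>150).astype(np.uint8)
print("tip",proj(f,s['eef_pos']))
n,l,st,ce=cv2.connectedComponentsWithStats(m)
for i in range(1,n):
    if st[i][4]>100 and 250<ce[i][0]<380: print(st[i],ce[i],plane(f,*ce[i],98)[:2])
d=pickle.load(open("f0.pkl","rb"))
for nm,(u0,u1,v0,v1) in dict(scene=(215,250,245,285),top=(350,385,155,200)).items():
    F=optics.grab_frame(nm);c=F["color"][v0:v1,u0:u1].max(2);b=d[nm]["color"][v0:v1,u0:u1].max(2)
    for q in(b,c):
        mm=(q<35).astype(np.uint8);nn,_,ss,cc=cv2.connectedComponentsWithStats(mm)
        print(nm,[(ss[i].tolist(),(cc[i]+[u0,v0]).round(1).tolist()) for i in range(1,nn) if ss[i][4]>12])
S=d["scene"];T=d["top"]
for z in(120,135,140,155): print(z,proj(S,np.array([589,-122,z])),proj(T,np.array([589,-122,z])))
```

```text
[ 505.59427592 -134.29176204  153.52092764] [ 0.45407841 -0.89012384  0.28318461]
tip [313.81788475 301.64947925]
[ 297  240   40   38 1155] [316.46320346 258.71861472] [ 504.55225785 -133.09469479]
[309 381  12  10 108] [314.5        385.72222222] [ 589.02253167 -122.57584507]
scene [([24, 0, 11, 11, 72], [244.0, 250.9]), ([11, 16, 20, 15, 166], [233.5, 268.4])]
scene [([24, 0, 11, 11, 72], [244.0, 250.9]), ([10, 10, 10, 16, 120], [229.6, 262.4]), ([21, 18, 10, 13, 49], [240.4, 270.1])]
top [([11, 11, 8, 10, 68], [364.5, 170.8]), ([9, 26, 14, 16, 172], [365.4, 188.9])]
top [([22, 26, 13, 5, 20], [377.2, 183.2]), ([9, 37, 7, 8, 29], [361.5, 196.7])]
120 [231.348738   266.69671731] [364.39363474 171.5782091 ]
135 [230.49399207 261.52336324] [365.12878326 169.60335674]
140 [230.2052519  259.77576188] [365.37866953 168.93207946]
155 [229.32728449 254.4618596 ] [366.14334738 166.87790155]
```

The rod sprang: in the scene view the knob top rose from row 261 to 255, which matches z≈155. I'll go above the knob and open.

Run:
```python
from h import *
from rig import telemetry
rel(telemetry.sense(),[589,-122,185],Rt(187.95))
```

```text
dp [-2.152 -0.004 -0.876] rot [-0.003 -0.053 -0.001] rows>= 2.2
```

play_rows --dp '[[0,0,-0.6],[0,0,-0.8],[-0.9,0,-0.8],[-1.7,0,-0.8],[-2.15,0,-0.8]]' --rot '[[0,0,0],[0,0,0],[0,0,0],[0,0,0],[0,0,0]]' --fingers 0.7

```text
clock: 13.35
eef_pos: [592.2, -121.7, 182.3]
tcp_rot: [-3.141, -0.003, -3.003]
contact_force: [-0.4, -0.0, 1.3]
opening: 0.69
grasp_force: 0.0
```

play_rows --dp '[[0,0,0],[0,0,0],[0,0,0],[0,0,0]]' --rot '[[0,0,0],[0,0,0],[0,0,0],[0,0,0]]'

```text
clock: 13.68
eef_pos: [588.0, -122.0, 182.1]
tcp_rot: [3.142, -0.006, -3.003]
contact_force: [-0.4, 0.1, 0.5]
opening: 0.699
grasp_force: 0.0
```

Run:
```python
from h import *
from rig import telemetry,optics
s=telemetry.sense();f=wrist(s,optics.grab_frame("wrist"));print(s['eef_pos'],s['opening'],s['contact_force'])
print("pred top",proj(f,np.array([589,-122,155])),"bot",proj(f,np.array([589,-122,125])),"tip",proj(f,s['eef_pos']))
G=f["color"].max(2);m=(G<50).astype(np.uint8)
n,l,st,ce=cv2.connectedComponentsWithStats(m)
for i in range(1,n):
    if st[i][4]>150: print(st[i],ce[i])
print((G[230:350:6,270:360:4]/10).astype(int))
rel(s,[589,-122,120],Rt(187.95))
```

```text
[ 588.00523256 -122.01641663  182.07504247] 0.6988417897366331 [-0.44672539  0.078795    0.52159084]
pred top [313.63033985 280.52608622] bot [313.71020197 261.47324577] tip [313.8096935  301.66100468]
[ 48   0  86  31 874] [107.61899314  12.85240275]
[ 282   75   65   69 1966] [313.68006104 109.64801628]
[ 563  122   77  176 8416] [595.13307985 207.42217205]
[ 300  255   30   45 1122] [314.70766488 277.57397504]
[381 255   7  63 204] [384.18137255 285.65196078]
[    0   254   640   226 68087] [316.17675915 413.27977441]
[[ 9  9  9  9  9  9  9  7  7  7 10 11 10 10  6  6 14 14 14 14 14 14 14]
 [14 11  9  9  9  9 14 14 14 14 20 20 19 20 14 14 14 14 14 14 14 14 14]
 [14 10  9  9  9  9  9  9  9  7 20 20 19 20 15 14 14 14 14 14 14 14 14]
 [14  9  9  9  9  9  9  9  9 13 20 20 20 20 14 14 14 14 14 14 14 14 14]
 [ 9  9  9  9  9  9  9  9  9 12 10 10 13 20 16 14 14 14 14 14 14 14 14]
 [ 9  9  9 15  9  9  9  9 12  0  1  1  1  1  8 15 14 14 14 14 14 14 14]
 [ 9  9 14 14 15 14 14 14  3  0  1  1  1  1  1 15 14 14 14 14 14 14 14]
 [14 14 14 14 14 14 14 14  0  1  2  3  2  1  1 15 14 14 14 14 14 14 1
[... 231 characters left out ...]
4 14 14 14 14 15  1  2  3  3  3 10 14 14 14 14 14 14 14 14]
 [14 14 15 14 14 14 14 14 14 14 14 15 15 14 14 14 14 14 14 14 14 14 14]
 [14 14 14 14 14 15 15 14 14 14 14 14 14 14 14 14 14 14 14 14 14 14 14]
 [14 14 14 14 14 15 14 14 14 14 14 14 14 14 14 14 14 14 14 13 14 13 13]
 [14 14 14 14 14 14 14 14 14 14 14 14 14 14 14 13 14 14 14 13 14 14 14]
 [14 14 14 14 14 14 14 14 14 14 14 14 14 14 14 13 14 14 14 14 13 14 13]
 [13 13 13 13 13 12 12 12 13 12 12 12 12 12 12 12 12 12 12 12 12 12 12]
 [22 22 22 22 22 22 22 22 22 22 22 22 22 22 22 22 22 22 22 22 22 22 22]
 [22 22 22 22 22 22 22 22 22 22 22 22 22 22 22 22 22 22 22 22 22 22 22]]
dp [-0.035 -0.003  1.552] rot [ 0.    -0.061 -0.004] rows>= 1.5
```

The knob top is centred at about (314.7,285), as predicted within 2.5 mm in x. Descend, grip, and pull.

play_rows --dp '[[-0.06,0,0.3],[-0.06,0,0.7],[-0.06,0,1.1],[-0.06,0,1.45],[-0.06,0,1.55]]' --rot '[[0,-0.05,0],[0,-0.05,0],[0,-0.05,0],[0,-0.05,0],[0,-0.05,0]]'

```text
clock: 14.15
eef_pos: [589.4, -121.6, 118.8]
tcp_rot: [3.141, -0.003, -3.003]
contact_force: [0.8, -0.9, -0.6]
opening: 0.701
grasp_force: 0.0
```

play_rows --dp '[[0,0,0],[0,0,0],[0,0,0],[0,0,0],[0,0,0]]' --rot '[[0,0,0],[0,0,0],[0,0,0],[0,0,0],[0,0,0]]' --fingers 0 --grip_force 60

```text
clock: 14.57
eef_pos: [591.9, -121.5, 121.6]
tcp_rot: [-3.141, 0.002, -3.003]
contact_force: [0.2, 1.7, 1.0]
opening: 0.167
grasp_force: 58.4
```

play_rows --dp '[[0,0,0],[0,0,0],[0,0,0],[0,0,0],[0,0,0]]' --rot '[[0,0,0],[0,0,0],[0,0,0],[0,0,0],[0,0,0]]'

```text
clock: 14.98
eef_pos: [591.8, -121.6, 120.8]
tcp_rot: [-3.141, 0.001, -3.003]
contact_force: [2.0, 3.1, 0.5]
opening: 0.166
grasp_force: 58.4
```

play_rows --dp '[[0,0,-0.15],[0,0,-0.4],[0,0,-0.7],[0,0,-1.0],[0,0,-1.3]]' --rot '[[0,0,0],[0,0,0],[0,0,0],[0,0,0],[0,0,0]]'

```text
clock: 15.4
eef_pos: [591.6, -121.7, 173.7]
tcp_rot: [-3.141, 0.001, -3.003]
contact_force: [5.2, 2.8, -2.4]
opening: 0.166
grasp_force: 58.5
```

play_rows --dp '[[0,0,-0.2],[0,0,-0.4],[0,0,-0.6],[0,0,-0.8],[0,0,-1.0]]' --rot '[[0,0,0],[0,0,0],[0,0,0],[0,0,0],[0,0,0]]'

```text
clock: 15.82
eef_pos: [591.4, -121.7, 212.9]
tcp_rot: [-3.141, 0.0, -3.003]
contact_force: [6.1, 0.9, -5.9]
opening: 0.164
grasp_force: 58.4
```

play_rows --dp '[[0,0,-0.2],[0,0,-0.4],[0,0,-0.6],[0,0,-0.8],[0,0,-0.8]]' --rot '[[0,0,0],[0,0,0],[0,0,0],[0,0,0],[0,0,0]]'

```text
clock: 16.23
eef_pos: [591.5, -121.7, 245.7]
tcp_rot: [-3.141, 0.001, -3.003]
contact_force: [3.1, 1.5, -6.7]
opening: 0.166
grasp_force: 58.5
```

play_rows --dp '[[0,0,-0.1],[0,0,-0.2],[0,0,-0.28],[0,0,-0.32],[0,0,-0.32]]' --rot '[[0,0,0],[0,0,0],[0,0,0],[0,0,0],[0,0,0]]'

```text
clock: 16.65
eef_pos: [591.4, -121.7, 257.1]
tcp_rot: [-3.141, 0.0, -3.003]
contact_force: [6.9, 1.7, -6.2]
opening: 0.17
grasp_force: 58.5
```

play_rows --dp '[[0,0,-0.03],[0,0,-0.05],[0,0,-0.05]]' --rot '[[0,0,0],[0,0,0],[0,0,0]]'

```text
clock: 16.9
eef_pos: [591.3, -121.7, 258.8]
tcp_rot: [-3.141, 0.0, -3.003]
contact_force: [6.8, 1.3, -7.8]
opening: 0.167
grasp_force: 58.5
```

play_rows --dp '[[0,0,-0.02],[0,0,-0.04],[0,0,-0.05],[0,0,-0.05]]' --rot '[[0,0,0],[0,0,0],[0,0,0],[0,0,0]]'

```text
clock: 17.23
eef_pos: [591.3, -121.7, 260.7]
tcp_rot: [-3.141, 0.0, -3.003]
contact_force: [6.6, 2.0, -7.2]
opening: 0.165
grasp_force: 58.5
```

play_rows --dp '[[0,0,-0.02],[0,0,-0.03],[0,0,-0.03]]' --rot '[[0,0,0],[0,0,0],[0,0,0]]'

```text
clock: 17.48
eef_pos: [591.3, -121.7, 261.9]
tcp_rot: [-3.141, 0.0, -3.003]
contact_force: [6.3, 1.8, -7.5]
opening: 0.167
grasp_force: 58.5
```

play_rows --dp '[[0,0,-0.02],[0,0,-0.04],[0,0,-0.04]]' --rot '[[0,0,0],[0,0,0],[0,0,0]]'

```text
clock: 17.73
eef_pos: [591.3, -121.7, 263.5]
tcp_rot: [-3.141, 0.0, -3.003]
contact_force: [6.7, 0.9, -7.4]
opening: 0.168
grasp_force: 58.5
```

play_rows --dp '[[0,0,-0.02],[0,0,-0.04],[0,0,-0.04]]' --rot '[[0,0,0],[0,0,0],[0,0,0]]'

```text
clock: 17.98
eef_pos: [591.3, -121.7, 265.1]
tcp_rot: [-3.141, 0.0, -3.003]
contact_force: [6.5, 1.9, -8.4]
opening: 0.167
grasp_force: 58.5
```

play_rows --dp '[[0,0,-0.03],[0,0,-0.05],[0,0,-0.05]]' --rot '[[0,0,0],[0,0,0],[0,0,0]]'

```text
clock: 18.23
eef_pos: [591.0, -121.6, 265.4]
tcp_rot: [3.142, -0.001, -3.003]
contact_force: [9.8, 0.7, -18.4]
opening: 0.164
grasp_force: 58.9
```

play_rows --dp '[[0,0,-0.03],[0,0,-0.05],[0,0,-0.05]]' --rot '[[0,0,0],[0,0,0],[0,0,0]]'

```text
clock: 18.48
eef_pos: [590.6, -121.6, 265.6]
tcp_rot: [3.141, -0.003, -3.003]
contact_force: [13.4, 0.1, -29.5]
opening: 0.165
grasp_force: 59.1
```

Firm stop reached (z 265.5, −29 N). I'll ease slightly but stay at the stop, then verify.

play_rows --dp '[[0,0,0.03],[0,0,0.03],[0,0,0.03],[0,0,0.03],[0,0,0.03]]' --rot '[[0,0,0],[0,0,0],[0,0,0],[0,0,0],[0,0,0]]'

```text
clock: 18.9
eef_pos: [590.9, -121.6, 265.5]
tcp_rot: [3.141, -0.002, -3.003]
contact_force: [11.1, 0.2, -22.4]
opening: 0.165
grasp_force: 60.4
```

play_rows --dp '[[0,0,0],[0,0,0],[0,0,0],[0,0,0],[0,0,0]]' --rot '[[0,0,0],[0,0,0],[0,0,0],[0,0,0],[0,0,0]]'

```text
clock: 19.32
eef_pos: [590.9, -121.6, 265.5]
tcp_rot: [3.141, -0.002, -3.003]
contact_force: [11.9, -0.3, -22.5]
opening: 0.166
grasp_force: 60.4
```

Steady at the stop with no slip.

```bash
python3 -c "
from rig import r;print(r.sign_off())"
```

```text
the job is handed in; nothing more can be done
None
```

I handed the job in at about 19 s: the transmitter is on the rest at the lip, the release was pressed, and the arm still holds the aerial by its knob at the second stop; the one excess was about 50 N on the button from the shut fingertips, where about 5 N was needed.

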